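Load a coupon into the purge chamber and hold its lid at the vent mark

TASK

Load the white purge chamber and set it venting: take the hanger with the square metal coupon off the grey stand, hook it over the chamber's rail on the free left-hand part, at least 2 cm clear of the probe that is clamped on the rail, slide it along the rail without lifting it until it meets the probe's clamp, and let go of it there. Then take the standing-open clear lid by its bar, lower it until the pointer on its side is in line with the index clamped on the quadrant, never letting it drop shut, and finish while holding the lid still at that mark. The hanger with the round coupon stays on the stand, and the probe, the index and the things standing about stay where they are.

Things in the scene. Friction and masses are not known exactly. Their poses are not given: they have to be found in the camera images.
- chamber: White open-topped metal box, fixed (all sizes in mm): 110 deep (x) x 180 wide (y) x 100 high, walls 5. Origin: centre of its underside; x to its rear, y to its left, z up. A steel rail (8 diameter, axis at x 0, z 95) crosses its mouth along y from wall to wall; inner floor at z 12. On its right outer side (y -90 to -105) a quadrant scale stands about the hinge axis, all below z 185.
- chamber_hinge (a point): Middle of the lid's hinge axis on the rear rim of the chamber (chamber frame x 55, y 0, z 100); the axis runs along the chamber's y.
- lid (a joint): Lid angle in rad: 0 shut, growing as its front swings up and back, 1.92 at the stop, where it starts, leaning back by its own weight. Free hinge: let go below about 1.1 it falls shut, above that it falls open. Clear hood with aluminium edges, 110 x 180 x 55 high, about 0.4 kg, under 3 N at the bar. Shut, it would cover a hung hanger without touching it.
- lid_bar (a point): Centre of the lid's bar handle: round steel bar, 10 diameter, 90 long, parallel to the hinge, on an arm at each end that holds it 45 off the lid's front wall; otherwise nothing within 40 of it. In the lid's frame (origin on the hinge, x rearward and z up when shut) it lies at x -155, z 20, so 156 from the hinge axis. The point's axes turn with the lid.
- lid_pointer (a point): Tip of the steel pointer on the lid's right-hand side, 82 from the hinge axis; it turns with the lid and stands 0.17 rad above the rim's level when the lid is shut.
- index_mark (a point): Index: dark clamp, 12 wide, on the quadrant, set between 0.42 and 0.80 rad of lid angle. The point is on the pointer tip's own circle (82 about the hinge axis): with the lid at the mark, pointer tip and this point coincide. Held by friction; nothing needs to touch it.
- probe (a point): Clamp of the temperature probe on the chamber's rail, in its right half; point at its centre on the rail's axis. Dark collar, 18 diameter, 10 wide along the rail; the thin probe hangs down 13 behind the rail, the thumb screw sticks out 22 to the front. Nothing of it is more than 9 above the rail's axis. Held by friction (slips at about 40 N).
- square_hook (a point): Hanger with the SQUARE coupon (38 x 38 x 3): point in its hook that lies on the axis of the rail it hangs on; x to the rear, y along the rail, z up. Hook of 16 wide steel strip: bridge 4 to 9 above the point, front leg x -11 to -7, rear lip x 7 to 11 down to z -5, foot under the rail with its top at z -28, coupon below it at x 3 down to z -75.
- square_grip (a point): Centre of the black grip block on top of the square-coupon hanger, 35 above its hook point; 12 (x) x 16 (y) x 26 high, about 0.1 kg in all. Grasp from above across the 16. The hook opens to the rear, 23 high: to unhook lift 16, draw 25 to the front, then up; to hook on, the reverse. It meets the probe's clamp with hook point 13 from probe.
- stand_rail (a point): Middle of the stand's rail: 8 diameter, 160 long along the stand's y, axis 92 above the bench, on two posts that end at the rail; grey base plate 60 x 180 x 10. Fixed. x points to its rear, the hangers face the same way.
- round_hook (a point): Hook point of the other hanger, alike but with a ROUND coupon (38 diameter), on the stand 64 to 84 beside the square one; either may hang on the left. It stays there.
- jar: Jar with a grey lid, behind the chamber at its left, 49 diameter x 40 high, origin under its centre. Leave it alone.
- timer: Flat white timer left of the stand, 56 x 66 x 16, origin under its centre. Leave it alone.

How it is judged (in metres and radians):
On the way, in this order (a step that is already met when the one before it is completed fails the run):
1. the square-coupon hanger hangs over the chamber's rail with at least 2 cm between it and the probe's clamp (x of square_hook in the frame of chamber between -0.007 and 0.007 m and z of square_hook in the frame of chamber between 0.09 and 0.101 m and angle between square_hook's own z axis and vertical below 0.25 rad and distance between square_hook and probe above 0.033 m and y of square_hook in the frame of probe above 0 m), for 0.2 s.
2. the hanger has been slid along the rail to the probe's clamp and let go (x of square_hook in the frame of chamber between -0.007 and 0.007 m and z of square_hook in the frame of chamber between 0.09 and 0.101 m and angle between square_hook's own z axis and vertical below 0.25 rad and distance between square_hook and probe below 0.018 m and contact force between the fingers and square below 0.1 N), for 0.3 s.
At the end, for the whole second after the job is handed in: The square-coupon hanger hangs plumb on the chamber's rail, let go, its hook under 5 mm from the probe's clamp; the fingers hold the lid still with its pointer within 7 mm (about 5 degrees) of the index, clear of the hanger; the round-coupon hanger still hangs on the stand (all of step 2 and distance between lid_pointer and index_mark below 0.007 m and contact force between the fingers and lid above 0.5 N and contact force between square and lid below 0.1 N and velocity of joint lid between -0.08 and 0.08 rad/s and z of round_hook in the frame of stand_rail between -0.006 and 0.006 m); the arm keeps its last pose, push and grip.
It fails at once if the lid drops shut (value of joint lid below 0.06 rad).
It fails at once if the hanger is lifted off or lowered onto the rail within about 2 cm of the probe's clamp (horizontal distance between square_hook and probe below 0.028 m and z of square_hook in the frame of chamber between 0.104 and 0.15 m).
It fails at once if the probe's clamp or the index is shifted (distance of any of probe, index_mark from where it was at the start of the episode above 0.005 m).
It fails at once if the hanger with the round coupon is disturbed (distance of round_hook from where it was at the start of the episode above 0.02 m).
It fails at once if the jar or the timer is knocked away (distance of any of jar, timer from where it was at the start of the episode above 0.02 m).
It also fails if it takes over 69 s, if anything falls off the work surface, if the arm or the gripper's body presses on something with over 40 N, if the wrist force passes 120 N, or if a joint passes its speed limit or range.

ROBOT

A 6-joint arm with a two-finger parallel gripper is mounted at the origin on a cart in front of the work surface, level with it; the furniture and walls round the work are solid. World frame = base frame: x ahead of the robot, y to its left, z up, the work surface at z = 0. Lengths are in mm, angles in degrees, forces in N, time in s.
With the tool pointing down it reaches from about 325 to 900 mm from the base axis. Payload 3.5 kg.
Tool frame: the origin (TCP) lies between the finger pads; the fingertips stand 19 mm ahead of it and the grasp point (between the pads) is the TCP; z points along the fingers, y is the line along which they close (so a half turn about z gives the same grasp; the last joint's range is limited). The gripper opens to 85 mm and grips with 20 to 120 N. Pads are 22 mm wide; open, the fingers measure 114 mm over their backs; the gripper's body (76 mm by 85 mm) begins 54 mm behind the grasp point. The pads swing forward as they close: fully open they stand 13 mm farther back than shut.
Start: joints at [58.648, 15.837, -1.513, 72.651, 0, 84.076], TCP at [268.365, 564.449, 250.313] pointing down, gripper open.
Joint ranges: [-178.77, 178.77], [-48.84, 107.48], [-61.69, 71.31], [-111.58, 123.2], [-90, 87.43], [-180, 180]. Speed limits (degrees/s): [147.25, 147.25, 180, 180, 180, 180].

INTERFACE

Orientations are given as [roll, pitch, yaw] about the fixed x, y, z axes, in that order (R = Rz(yaw) Ry(pitch) Rx(roll)).
In Python, from workcell import read_state, optics, finish_job, nets gives the robot as it stands.
- The arm moves only by the tool play_rows, never from a script. Its argument "series" is a list of rows, each a list of 5 numbers: the closure, from 0 (fully open) to 1 (shut), then the shift along the tool's x, y, z in mm, then the turn about the tool's z in units of 6 degrees (1.0 is 6 degrees). A call has 1 to 8 rows; each row shifts and turns the commanded pose from where the row before left it, along the tool's axes as they then stand; what a row does not reach is not made up. A row lasts 1/10 s, in which the tool goes at most 50 mm and 8.59 degrees, less where a joint would pass 70% of its speed; a pose out of reach is approached as far as the arm can. A call with a gripper value outside its range is refused whole. The fingers move at their own pace and stop on an object; the grip force is fixed at half the most. Time passes only in rows, so rows that do not move let the fingers close. It gives the time, the measured TCP pose, the force, the opening and the grip force at its end, in the units of the state.
- read_state(): the state, without advancing time (a new reading comes with each control period).
- optics.snapshot(name): name is "scene" or "top" or "wrist"; returns the picture (480x640x3 uint8, red, green, blue); there is no depth.
- optics.camera_model(name): a dict with "fx", "fy", "cx", "cy" (pixels), "k1" (the pictures are not rectified: a ray, as slopes to the right and down, at radius r is drawn at 1 + k1 r^2 times it, then the intrinsics apply), "rvec" (rotation vector, rad) and "tvec" (3), from world to camera coordinates, as OpenCV has them. Camera axes: x right, y down, z forward; pixel columns grow to the right and rows downward; lengths in mm; the calibration is good to about 2 mm. A picture is of the moment at which its call begins: read the wrist's pose just before it. camera_model takes no time and is no camera call; for the wrist camera it gives the pose at the moment of the call.
- finish_job(): hands the job in; it is judged then, once.
Trained networks look in the newest picture that a camera, given by its name, has taken for a name from the list of things; names that differ only in an ending like _2 or _b are one class to them, and where a whole thing is asked for, a point or a joint stands for the part that bears it (a point fixed in the world has none). Each returns a list of dicts, best first, with "p" (0 to 1); they miss things now and then, are a little off and sometimes report something else, mostly with a low value. They report only what shows in the picture. A call takes as long as a camera call.
- nets.outline_of(camera, name): "region" (480x640 bool, what is visible of it).
- nets.tip_of(camera, name): "xyz" ([x, y, z] in mm, in the coordinates of the camera as it stood for that picture, good to about 4 mm: a listed point, or the origin of a listed thing).
The state is a dict: "time": time; "joint_pos": joint angles; "joint_vel": joint speeds; "joint_torque": joint torques, N m; "tcp_pos": TCP position; "tool_rot": TCP orientation; "force": force on the tool from outside, world axes, zero at the start; "torque": the same for the moment, N m; "opening": opening from 0.0 (shut) to 1.0 (fully open); "grasp_force": force on a finger pad.
Only numpy, scipy, OpenCV 4.12 (cv2) and the standard library are available. Lean on these libraries where they do the work, as an engineer would, in place of code of your own. Each camera call takes 0.05 s, during which the arm holds its last target. There are 200 camera calls.

## Working session

There is one attempt and no reset: what is moved stays moved. The work goes in short steps, Python scripts to look and compute and a tool call to move; the robot and the scene stay as the last step left them, time stands still between calls to the robot, and variables do not carry over. Pictures are saved under pics/ and viewed, at most 10 in all, crops included, and the job is handed in when it is done.

Besides the shell and the picture viewer there is one more tool, called in YAML: its name, and indented under it one key for each argument. play_rows: Moves the arm, as the interface text tells. Its arguments: {"type":"object","properties":{"series":{"type":"array","items":{"type":"array","items":{"type":"number"}}}},"required":["series"]}

```bash
mkdir -p pics; cat > h.py <<'E'
import numpy as np, cv2
from workcell import read_state, optics, finish_job, nets
def c2w(cam,p,m=None):
    m=m or optics.camera_model(cam); R=cv2.Rodrigues(np.array(m["rvec"],float))[0]
    return R.T@(np.array(p,float)-np.array(m["tvec"],float).ravel())
def save(cam,fn):
    im=optics.snapshot(cam); cv2.imwrite("pics/"+fn,im[:,:,::-1]); return im
def find(cam,names,fn):
    m=optics.camera_model(cam); save(cam,fn)
    for n in names:
        for d in nets.tip_of(cam,n)[:2]: print(cam,n,round(d["p"],2),c2w(cam,d["xyz"],m).round(1))
E
python3 - <<'E'
from h import *
N=["chamber","chamber_hinge","lid_bar","lid_pointer","index_mark","probe","square_hook","square_grip","stand_rail","round_hook","jar","timer"]
find("scene",N,"s1.png"); find("top",N,"t1.png")
s=read_state(); print(s["time"],s["tcp_pos"],s["tool_rot"],s["opening"])
E
```

```text
scene chamber 0.6 [ 4.530e+02 -3.408e+02 -3.000e-01]
scene chamber_hinge 0.86 [ 501.6 -358.9   98.2]
scene chamber_hinge 0.43 [431.5 135.5  94.5]
scene square_hook 0.38 [434.8 142.6 127.3]
scene square_grip 0.56 [430.5 144.3 124.1]
scene stand_rail 0.82 [437.6 170.6  93.5]
scene round_hook 0.72 [445.1 212.3  95.9]
scene jar 0.46 [433.2 137.   94. ]
scene timer 0.58 [ 4.091e+02  4.756e+02 -3.000e-01]
top chamber 0.91 [ 454.1 -337.5   -3.6]
top chamber 0.73 [415.9 476.7   1.3]
top chamber_hinge 0.77 [ 500.4 -355.5  100.8]
top chamber_hinge 0.69 [435.7 142.8  95.3]
top lid_bar 0.87 [ 570.5 -381.4  239.4]
top lid_pointer 0.59 [ 505.8 -458.7  174.8]
top index_mark 0.38 [ 414.6 -429.4  163.2]
top probe 0.42 [ 440.1 -369.5   95. ]
top probe 0.28 [441.2 138.5 123. ]
top square_hook 0.69 [436.  143.2  92. ]
top square_grip 0.43 [438.5 138.2 123. ]
top stand_rail 0.6 [439.8 177.4  92.5]
top stand_rail 0.28 [435.7 138.5 127.1]
top round_hook 0.5 [445.4 210.5  90.9]
top jar 0.66 [ 610.7 -226.4    6. ]
top timer 0.59 [413.4 476.4   3.1]
1.3 [268.36931645 564.45797881 250.33988524] [1.79997531e+02 7.00253181e-04 1.54569976e+02] 1.0015661238132554
```

View pics/t1.png

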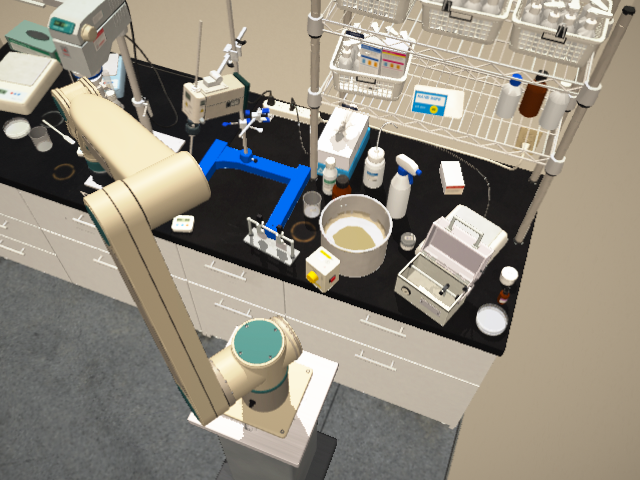

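View pics/s1.png

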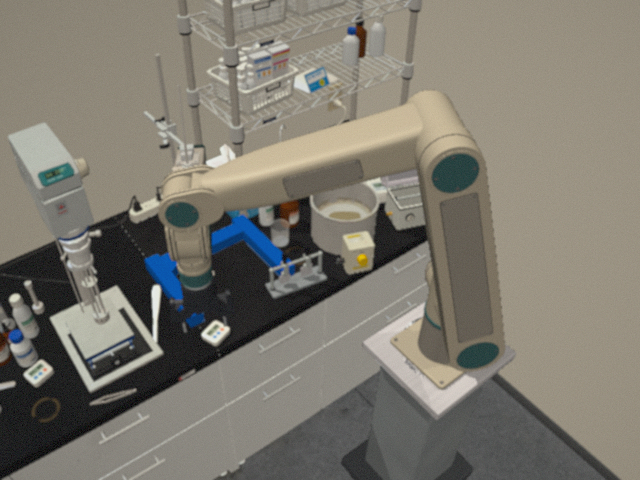

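The top view shows the stand at about (270,240), with the pot and a box with a yellow knob between it and the chamber at (430,280). The lid stands open behind the chamber, and the scene view adds little. I'll move over the stand for a close look.

play_rows:
  series:
    - [0, -35, -35, -4, 0]
    - [0, -35, -35, -4, 0]
    - [0, -35, -35, -4, 0]
    - [0, -35, -35, -4, 0]
    - [0, -35, -35, -4, 0]
    - [0, -35, -35, -4, 0]
    - [0, -35, -35, -4, 0]
    - [0, -20, -20, -4, 0]

```text
time: 2.1
tcp_pos: [394.4, 208.6, 282.7]
tool_rot: [-180.0, 0.1, 154.4]
force: [0.6, 0.3, 1.2]
opening: 1.002
grasp_force: 0.0
```

play_rows:
  series:
    - [0, 0, 0, 0, -1]
    - [0, 0, 0, 0, -1]
    - [0, 0, 0, 0, -1]
    - [0, 0, 0, 0, 0]

```text
time: 2.5
tcp_pos: [393.9, 211.1, 282.5]
tool_rot: [180.0, 0.0, 172.5]
force: [-0.4, -0.4, 0.1]
opening: 0.998
grasp_force: 0.0
```

```bash
python3 - <<'E'
from h import *
m=optics.camera_model("wrist");print(c2w("wrist",[0,0,0],m),cv2.Rodrigues(np.array(m["rvec"]))[0].round(2))
find("wrist",["square_hook","square_grip","stand_rail","round_hook"],"w1.png")
s=read_state(); print(s["time"],s["tcp_pos"],s["tool_rot"],s["joint_pos"])
E
```

```text
[312.55968108 220.72970247 405.61636174] [[ 0.13  0.99  0.  ]
 [ 0.94 -0.12  0.32]
 [ 0.32 -0.04 -0.95]]
wrist square_hook 0.96 [436.5 139.7  91.3]
wrist square_grip 0.65 [431.9 142.9 125.5]
wrist stand_rail 0.96 [442.1 175.8  90.4]
wrist round_hook 0.84 [446.1 215.6  93.2]
2.75 [393.84042008 211.43219193 282.32244201] [1.79999615e+02 4.85166574e-04 1.72519258e+02] [ 1.99325649e+01 -3.44941915e+00 -1.93235960e+01  7.41252153e+01
  1.18245549e-04  2.74133070e+01]
```

View pics/w1.png

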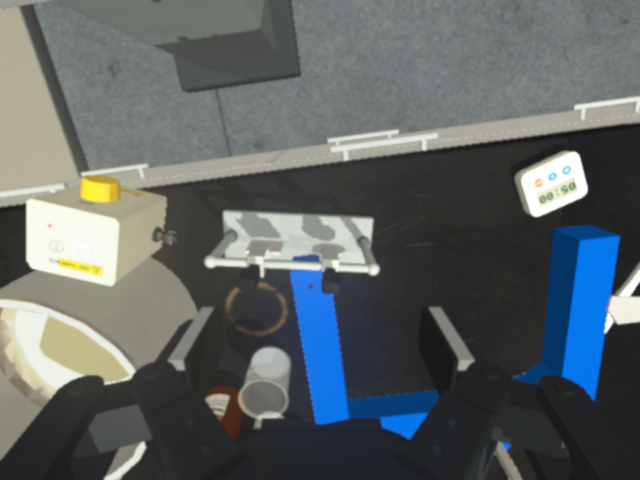

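Seen from the wrist, the rail ends are at (210,262) and (375,269), with grips at about (247,283) and (330,285). I'll fit the rail ends and zoom in to tell square from round.

```bash
cat >> h.py <<'E'
def px2w(cam,uv,z,m):
    K=np.array([[m["fx"],0,m["cx"]],[0,m["fy"],m["cy"]],[0,0,1.]])
    n=cv2.undistortPoints(np.array([[uv]],float),K,np.array([m["k1"],0,0,0.]))[0,0]
    o=c2w(cam,[0,0,0],m); d=c2w(cam,[n[0],n[1],1],m)-o
    return o+d*(z-o[2])/d[2]
E
python3 - <<'E'
from h import *
m=optics.camera_model("wrist")
a=px2w("wrist",(210,262),92,m);b=px2w("wrist",(375,269),92,m);d=b-a
print(a,b,np.hypot(*d[:2]),np.degrees(np.arctan2(d[1],d[0]))-90)
im=cv2.imread("pics/w1.png")[200:300,190:400]
cv2.imwrite("pics/w1c.png",cv2.resize(im,None,fx=3.8,fy=3.8,interpolation=cv2.INTER_CUBIC))
E
```

```text
[427.4965277   95.94468128  92.        ] [456.06543435 256.80445477  92.        ] 163.37701538005277 -10.070796646347546
```

View pics/w1c.png

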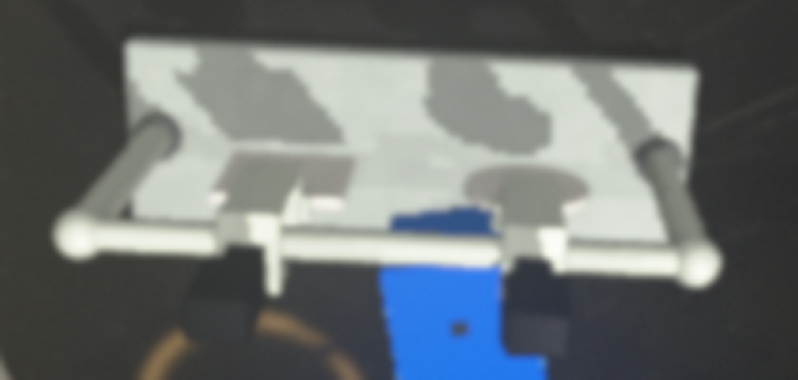

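play_rows:
  series:
    - [0.4, -17, -22, 23, 0]
    - [0.4, -17, -22, 23, 0]
    - [0.4, -17, -21, 23, 0]
    - [0.4, 0, 0, 23, 0.3]
    - [0.4, 0, 0, 0, 0]
    - [0.4, 0, 0, 0, 0]

```text
time: 3.35
tcp_pos: [435.7, 140.4, 190.3]
tool_rot: [-180.0, -0.1, 170.8]
force: [1.1, 0.3, 0.9]
opening: 0.6
grasp_force: 0.0
```

```bash
cat >> h.py <<'E'
def delta(t,yaw=None):
    s=read_state(); y=np.radians(s["tool_rot"][2]); d=np.array(t)-s["tcp_pos"]
    c,n=np.cos(y),np.sin(y)
    print("t",s["time"],"tcp",np.round(s["tcp_pos"],1),"rot",np.round(s["tool_rot"],2),"delta",np.round([c*d[0]+n*d[1],n*d[0]-c*d[1],-d[2]],1), "turn",None if yaw is None else round((s["tool_rot"][2]-yaw)/6,2),"open",s["opening"])
E
python3 - <<'E'
from h import *
find("wrist",["square_hook","square_grip","stand_rail","round_hook"],"w2.png")
delta([435.5,140,128],170.5)
E
```

```text
wrist square_hook 0.82 [437.8 142.   93.6]
wrist square_grip 0.78 [429.3 141.  123.6]
wrist stand_rail 0.93 [445.4 179.   91. ]
wrist round_hook 0.86 [444.5 217.4  90.8]
t 3.6 tcp [436.9 140.9 191.7] rot [1.7995e+02 1.4000e-01 1.7083e+02] delta [ 1.2 -1.1 63.7] turn 0.05 open 0.5998005674842901
```

View pics/w2.png

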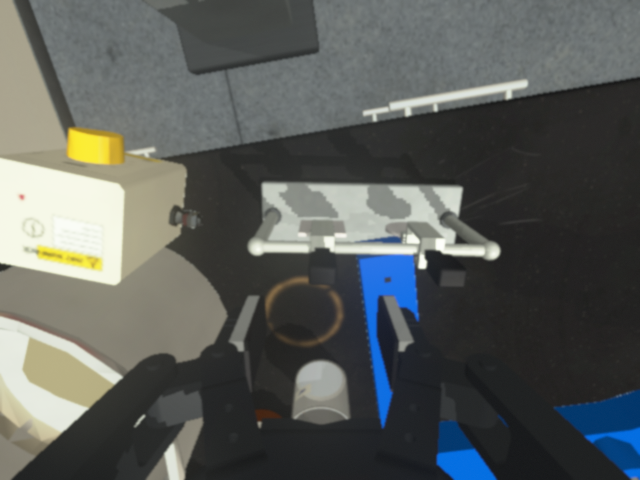

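The fingers straddle the square grip at (322,270), and the rail lies level from (255,247) to (492,250). I'll descend and grip.

play_rows:
  series:
    - [0.4, 1, -0.5, 16, 0]
    - [0.4, 1, -0.5, 16, 0]
    - [0.4, 0, 0, 16, 0]
    - [0.4, 0, 0, 14, 0]
    - [1, 0, 0, 0, 0]
    - [1, 0, 0, 0, 0]
    - [1, 0, 0, 0, 0]
    - [1, 0, 0, 0, 0]

```text
time: 4.4
tcp_pos: [434.9, 139.9, 129.4]
tool_rot: [179.9, 0.1, 170.8]
force: [0.2, 0.9, 1.7]
opening: 0.176
grasp_force: 58.8
```

play_rows:
  series:
    - [1, 0, 0, 0, 0]
    - [1, 0, 0, -8, 0]
    - [1, 0, 0, -8, 0]
    - [1, 0, 0, 0, 0]

```text
time: 4.8
tcp_pos: [435.1, 139.8, 145.8]
tool_rot: [180.0, 0.1, 170.8]
force: [0.6, 0.2, -0.6]
opening: 0.175
grasp_force: 58.6
```

play_rows:
  series:
    - [1, 10, 0, 0, 0]
    - [1, 10, 0, 0, 0]
    - [1, 10, 0, 0, 0]
    - [1, 3, 0, 0, 0]
    - [1, 0, 0, -30, 0]
    - [1, 0, 0, -40, 0]
    - [1, 0, 0, -40, 0]
    - [1, 0, 0, 0, 0]

```text
time: 5.6
tcp_pos: [405.1, 145.8, 260.1]
tool_rot: [179.8, 0.6, 170.8]
force: [1.4, 0.3, -0.7]
opening: 0.176
grasp_force: 58.8
```

```bash
python3 - <<'E'
from h import *
find("wrist",["square_hook","square_grip","round_hook"],"w3.png")
find("top",["chamber","chamber_hinge","lid_bar","lid_pointer","index_mark","probe","round_hook"],"t2.png")
delta([400,0,300],160)
E
```

```text
wrist square_hook 0.71 [410.4 142.3 222.1]
wrist square_hook 0.19 [400.6 148.1 253.8]
wrist square_grip 0.69 [404.4 150.4 253.3]
wrist round_hook 0.95 [445.6 214.3  92.8]
top chamber 0.89 [ 452.9 -337.7   -1.6]
top chamber_hinge 0.69 [ 502.9 -355.6   99.7]
top lid_bar 0.61 [ 572.2 -384.1  240.5]
top lid_bar 0.25 [402.7 141.3 247.4]
top lid_pointer 0.9 [ 507.3 -462.6  173.3]
top index_mark 0.51 [ 571.1 -383.5  239.8]
top index_mark 0.44 [ 417.1 -430.9  162.3]
top probe 0.6 [ 435.6 -372.4   96.9]
top round_hook 0.6 [445.4 211.8  92.1]
t 6.2 tcp [401.1 144.8 253.8] rot [-1.7998e+02 -5.0000e-02  1.7077e+02] delta [ -22.1 -143.2  -46.2] turn 1.79 open 0.17189418108504514
```

play_rows:
  series:
    - [1, 0, 0, -35, 0]
    - [1, 0, 0, -35, 0]
    - [1, -5, -40, 0, 0]
    - [1, -6, -45, 0, 0]
    - [1, -6, -45, 0, 0]
    - [1, -6, -45, 0, 0]
    - [1, -6, -45, 0, 0]
    - [1, -6, -45, 0, 0]

```text
time: 7.0
tcp_pos: [393.1, -124.1, 324.4]
tool_rot: [-180.0, 0.0, 170.8]
force: [1.7, 0.4, -1.0]
opening: 0.171
grasp_force: 58.9
```

play_rows:
  series:
    - [1, -6, -45, 0, 0]
    - [1, -6, -45, 0, 0]
    - [1, -6, -40, 0, 0]
    - [1, -4, -25, 0, 0]
    - [1, 0, 0, 0, 1]
    - [1, 0, 0, 0, 0.85]
    - [1, 0, 0, 0, 0]
    - [1, 0, 0, 0, 0]

```text
time: 7.8
tcp_pos: [390.3, -278.7, 324.2]
tool_rot: [180.0, -0.0, 159.8]
force: [-0.4, -0.3, -0.4]
opening: 0.175
grasp_force: 59.0
```

```bash
python3 - <<'E'
from h import *
find("wrist",["chamber","chamber_hinge","lid_bar","lid_pointer","index_mark","probe","square_hook","square_grip"],"w4.png")
delta([400,-300,300],159.7)
E
```

```text
wrist chamber 0.92 [ 449.5 -337.7   -1.1]
wrist chamber 0.66 [ 436.1 -377.9   90.6]
wrist chamber_hinge 0.29 [ 505.8 -459.6  172.6]
wrist lid_bar 0.39 [ 4.479e+02 -3.367e+02 -2.000e-01]
wrist lid_pointer 0.73 [ 509.2 -457.7  168.7]
wrist index_mark 0.75 [ 416.8 -432.4  160.9]
wrist probe 0.75 [ 434.1 -375.2   93.6]
wrist probe 0.63 [ 448.3 -337.4   -1.6]
wrist square_hook 0.94 [ 392.6 -282.2  284.6]
wrist square_grip 0.69 [ 388.  -273.7  318.1]
t 8.25 tcp [ 390.3 -278.7  324.3] rot [-180.     0.   159.7] delta [-16.5 -16.6  24.3] turn -0.0 open 0.17428769780399578
```

View pics/w4.png

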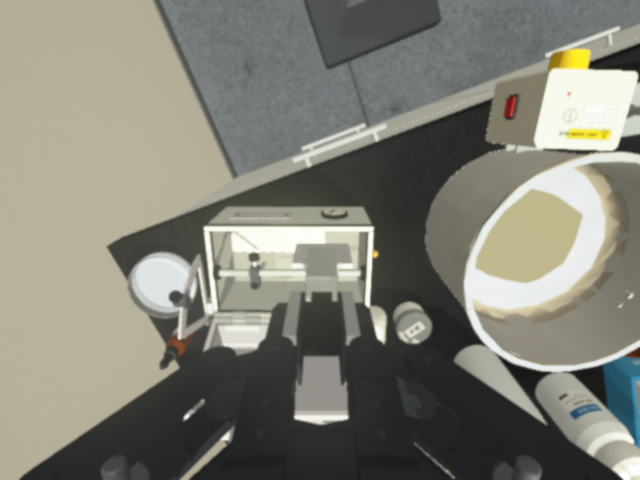

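The chamber shows its front rim corners at (205,228) and (373,228), the rail from (218,272) to (362,272) and the probe collar at (255,272). The index is near (178,297). I'll fit the chamber pose from these.

```bash
python3 - <<'E'
from h import *
m=optics.camera_model("wrist")
P={}
for k,uv,z in [("fr",(205,228),100),("fl",(373,228),100),("rr",(217,272),95),("rl",(365,272),95),("pr",(255,273),95)]:
    P[k]=px2w("wrist",uv,z,m); print(k,P[k].round(1))
for a,b in (("fr","fl"),("rr","rl")):
    d=P[b]-P[a]; print(np.hypot(*d[:2]),np.degrees(np.arctan2(d[1],d[0]))-90)
y=np.radians(-20.3);X=np.array([np.cos(y),np.sin(y)]);Y=np.array([-X[1],X[0]])
f=(P["fr"]+P["fl"])[:2]/2+55*X; r=(P["rr"]+P["rl"])[:2]/2; print("centre",f,r)
for c in (f,r): print("probe in ch",X@(P["pr"][:2]-c),Y@(P["pr"][:2]-c))
E
```

```text
fr [ 370.  -402.3  100. ]
fl [ 431.6 -235.6  100. ]
rr [ 421.9 -414.9   95. ]
rl [ 479.4 -259.3   95. ]
pr [ 437.8 -375.4   95. ]
177.62897040845144 -20.26010830201143
165.90266176104166 -20.262738520278333
centre [ 452.38128924 -338.02324658] [ 450.63067223 -337.0911365 ]
probe in ch -0.7171753350517602 -40.16144940823233
probe in ch 1.2480912055257034 -40.42831368670851
```

```bash
python3 - <<'E'
from h import *
delta([430.7,-308.3,149],159.7)
E
```

```text
t 8.25 tcp [ 390.3 -278.7  324.3] rot [-180.     0.   159.7] delta [-48.2 -13.8 175.3] turn -0.0 open 0.17428769780399578
```

play_rows:
  series:
    - [1, -24, -7, 0, 0]
    - [1, -24, -7, 20, 0]
    - [1, 0, 0, 40, 0]
    - [1, 0, 0, 25, 0]
    - [1, 0, 0, 0, 0]

```text
time: 8.75
tcp_pos: [428.1, -306.4, 234.9]
tool_rot: [179.8, -0.5, 159.7]
force: [-0.1, 0.8, -0.7]
opening: 0.171
grasp_force: 58.9
```

```bash
python3 - <<'E'
from h import *
find("wrist",["probe","square_hook","square_grip","index_mark","lid_pointer"],"w5.png")
delta([430.7,-308.3,149],159.7)
E
```

```text
wrist probe 0.77 [ 432.5 -377.6   94.6]
wrist square_hook 0.91 [ 431.9 -307.9  193. ]
wrist square_grip 0.76 [ 425.1 -303.8  226.5]
wrist index_mark 0.64 [ 417.5 -431.6  161.6]
wrist lid_pointer 0.44 [ 611.  -223.9   -1.7]
t 9.05 tcp [ 431.4 -309.5  241.6] rot [-179.91    0.22  159.67] delta [ 1.1  0.9 92.6] turn -0.0 open 0.1736872298877021
```

View pics/w5.png

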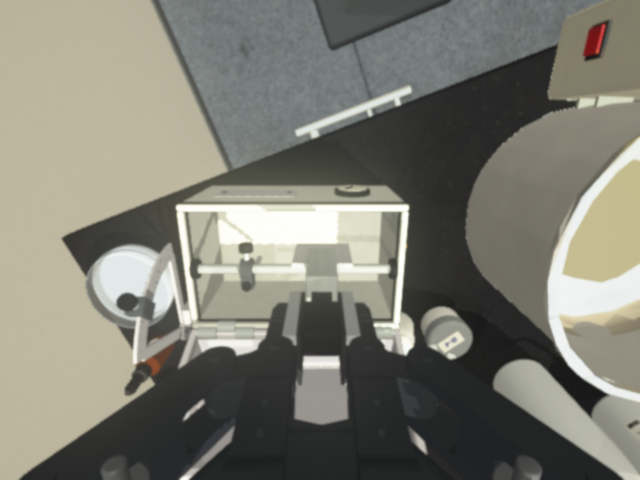

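The rail runs from (197,268) to (393,268) with the collar at (247,268), so the probe sits at chamber y of about -41. The hanger hangs plumb, so I'll go down in front of the rail.

play_rows:
  series:
    - [1, 1, 1, 30, 0]
    - [1, 0, 0, 30, 0]
    - [1, 0, 0, 20, 0]
    - [1, 0, 0, 12, 0]
    - [1, 0, 0, 0, 0]
    - [1, 0, 0, 0, 0]

```text
time: 9.65
tcp_pos: [430.6, -308.0, 148.5]
tool_rot: [-180.0, 0.1, 159.7]
force: [-0.1, -0.5, -0.4]
opening: 0.175
grasp_force: 59.0
```

```bash
python3 - <<'E'
from h import *
find("wrist",["probe","square_hook","square_grip"],"w6.png")
m=optics.camera_model("wrist")
delta([430.7+27.2,-308.3-10.1,149],159.7)
print(read_state()["force"])
E
```

```text
wrist probe 0.88 [ 432.5 -376.    92.1]
wrist square_hook 0.72 [ 434.2 -307.   109.2]
wrist square_grip 0.7 [ 428.8 -302.9  146.7]
t 9.85 tcp [ 430.7 -308.1  148.8] rot [-1.7994e+02  1.5000e-01  1.5967e+02] delta [-29.1  -0.2  -0.2] turn -0.0 open 0.17480360461473102
[-0.42469419 -0.18366413 -0.93277905]
```

View pics/w6.png

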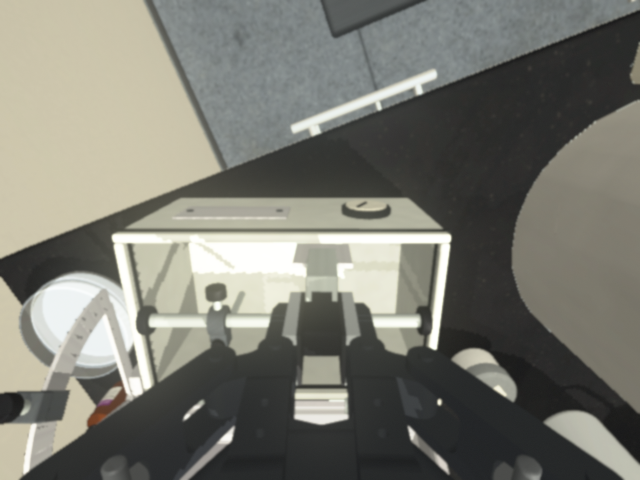

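The hook is in front of the rail (row 320), and the collar at (217,320) is well to its left. I'll move back, then lower.

play_rows:
  series:
    - [1, -8, 0, 0, 0]
    - [1, -8, 0, 0, 0]
    - [1, -8, 0, 0, 0]
    - [1, -5, 0, 0, 0]
    - [1, 0, 0, 0, 0]

```text
time: 10.35
tcp_pos: [458.1, -317.9, 147.3]
tool_rot: [-180.0, 0.0, 159.7]
force: [0.3, -0.3, -1.3]
opening: 0.175
grasp_force: 59.0
```

```bash
python3 - <<'E'
from h import *
m=optics.camera_model("wrist")
find("wrist",["probe","square_hook"],"w7.png")
# edges of the rail far left of image hardware
a=px2w("wrist",(145,320),95,m); print(read_state()["force"]); delta([457.9,-318.4,133],159.7)
E
```

```text
wrist probe 0.94 [ 434.7 -379.6   90.3]
wrist square_hook 0.73 [ 462.5 -319.9  109.9]
[ 0.34811661 -0.3108115  -1.01239489]
t 10.5 tcp [ 456.8 -317.2  147.1] rot [ 1.7999e+02 -4.0000e-02  1.5968e+02] delta [-1.4 -0.8 14.1] turn -0.0 open 0.17210688110141714
```

View pics/w7.png

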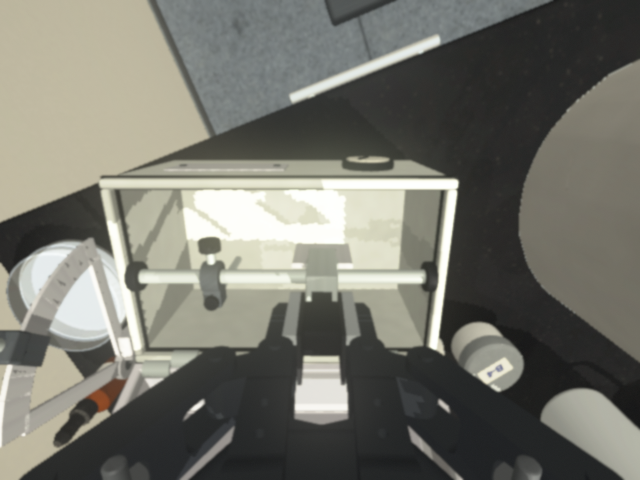

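The hook now spans the rail (row 276), with the collar at (210,276). I'll measure the rail's offset from the TCP before lowering.

```bash
python3 - <<'E'
from h import *
m=optics.camera_model("wrist")
s=read_state();y=np.radians(-20.3);X=np.array([np.cos(y),np.sin(y)]);Y=np.array([-X[1],X[0]])
for uv in [(160,276),(270,276),(400,276),(211,276)]:
    d=px2w("wrist",uv,95,m)[:2]-s["tcp_pos"][:2]; print(uv,X@d,Y@d)
print(s["tcp_pos"])
E
```

```text
(160, 276) -0.5325946175873458 -90.5838783823582
(270, 276) -0.5499797572338181 -29.03753950286438
(400, 276) -0.5575275210213239 43.70849558718711
(211, 276) -0.5419118874621764 -62.04348651485931
[ 456.84541144 -317.16195641  147.09853164]
```

play_rows:
  series:
    - [1, 0.5, 0, 5, 0]
    - [1, 0, 0, 5, 0]
    - [1, 0, 0, 3, 0]
    - [1, 0, 0, 0, 0]
    - [1, 0, 0, 0, 0]

```text
time: 11.0
tcp_pos: [456.4, -317.1, 134.1]
tool_rot: [180.0, -0.0, 159.7]
force: [0.2, 0.1, -0.8]
opening: 0.173
grasp_force: 59.0
```

play_rows:
  series:
    - [1, 0, 0, 1, 0]
    - [1, 0, 0, 0, 0]

```text
time: 11.2
tcp_pos: [456.6, -317.3, 133.4]
tool_rot: [-180.0, 0.0, 159.7]
force: [-0.4, -0.3, -1.2]
opening: 0.178
grasp_force: 59.0
```

play_rows:
  series:
    - [1, 0, 0, 1, 0]
    - [1, 0, 0, 0, 0]

```text
time: 11.4
tcp_pos: [456.8, -317.4, 132.5]
tool_rot: [-180.0, 0.0, 159.7]
force: [0.1, 0.2, -0.9]
opening: 0.177
grasp_force: 59.2
```

play_rows:
  series:
    - [1, 0, 0, 1, 0]
    - [1, 0, 0, 0, 0]

```text
time: 11.6
tcp_pos: [456.8, -317.4, 132.4]
tool_rot: [-180.0, 0.0, 159.7]
force: [-1.3, 1.8, 4.4]
opening: 0.176
grasp_force: 59.9
```

play_rows:
  series:
    - [1, 0, -6, 0, 0]
    - [1, 0, -8, 0, 0]
    - [1, 0, -8, 0, 0]
    - [1, 0, -8, 0, 0]
    - [1, 0, -8, 0, 0]
    - [1, 0, -4, 0, 0]
    - [1, 0, 0, 0, 0]
    - [1, 0, 0, 0, 0]

```text
time: 12.4
tcp_pos: [442.6, -357.6, 132.4]
tool_rot: [-179.9, 0.1, 159.7]
force: [1.1, 1.1, 5.5]
opening: 0.169
grasp_force: 59.8
```

```bash
python3 - <<'E'
from h import *
find("wrist",["probe","square_hook"],"w8.png")
im=cv2.imread("pics/w8.png")[200:400,150:410]; cv2.imwrite("pics/w8c.png",cv2.resize(im,None,fx=3,fy=3,interpolation=cv2.INTER_CUBIC))
s=read_state();print(s["force"],s["tcp_pos"])
E
```

```text
wrist probe 0.7 [ 434.7 -377.2   92.2]
wrist square_hook 0.62 [ 444.2 -357.5   93.4]
[-0.05890831  1.14793235  4.33577467] [ 442.6171388  -357.60244452  132.34838914]
```

View pics/w8c.png

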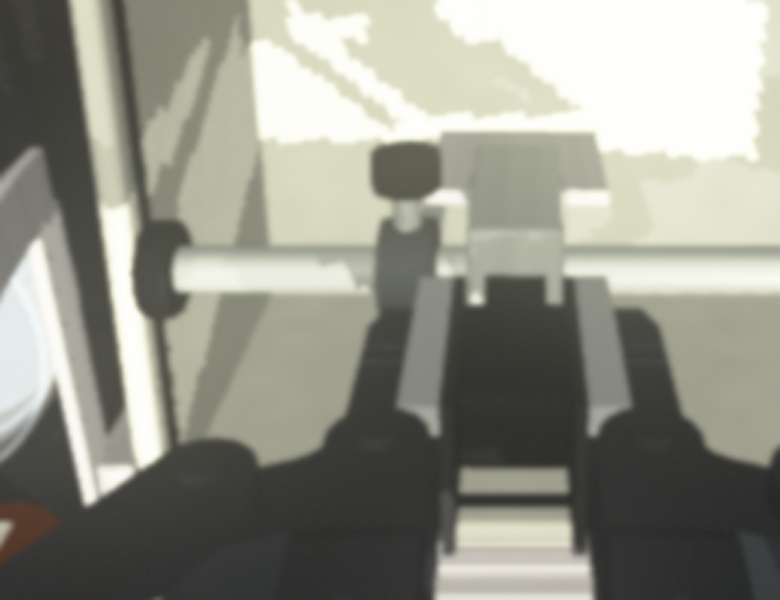

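The gap between the hook (crop column 467) and the collar (436) is about 5 mm. I'll creep in while watching the force.

play_rows:
  series:
    - [1, 0, -2, 0, 0]
    - [1, 0, -1.5, 0, 0]
    - [1, 0, 0, 0, 0]

```text
time: 12.85
tcp_pos: [441.8, -359.5, 132.3]
tool_rot: [179.9, 0.1, 159.7]
force: [1.4, 4.3, 6.6]
opening: 0.176
grasp_force: 60.0
```

play_rows:
  series:
    - [1, 0, -1, 0, 0]
    - [1, 0, 0, 0, 0]

```text
time: 13.05
tcp_pos: [441.5, -360.3, 132.3]
tool_rot: [179.9, 0.1, 159.7]
force: [0.4, 4.0, 7.3]
opening: 0.173
grasp_force: 60.0
```

play_rows:
  series:
    - [1, 0, -1, 0, 0]
    - [1, 0, 0, 0, 0]

```text
time: 13.25
tcp_pos: [441.2, -361.2, 132.3]
tool_rot: [179.9, 0.1, 159.7]
force: [1.3, 4.7, 6.4]
opening: 0.175
grasp_force: 60.0
```

play_rows:
  series:
    - [1, 0, -1, 0, 0]
    - [1, 0, 0, 0, 0]

```text
time: 13.45
tcp_pos: [440.8, -362.1, 132.3]
tool_rot: [179.9, 0.1, 159.7]
force: [2.0, 4.7, 7.2]
opening: 0.17
grasp_force: 60.0
```

play_rows:
  series:
    - [1, 0, -1, 0, 0]
    - [1, 0, 0, 0, 0]

```text
time: 13.65
tcp_pos: [440.5, -362.9, 132.3]
tool_rot: [179.8, 0.1, 159.7]
force: [1.5, 4.3, 6.9]
opening: 0.174
grasp_force: 60.0
```

```bash
python3 - <<'E'
from h import *
im=save("wrist","w9.png"); m=optics.camera_model("wrist")
for n in ("probe","square_hook"):
    for d in nets.tip_of("wrist",n)[:1]: print(n,c2w("wrist",d["xyz"],m))
    for d in nets.outline_of("wrist",n)[:1]:
        r=d["region"]; rows=r[272:296]; ys,xs=np.nonzero(rows); print(n,d["p"],xs.min(),xs.max(),[ (272+i,np.nonzero(rows[i])[0][[0,-1]]) for i in range(0,24,4) if rows[i].any()])
print(im[288,260:345].mean(1).astype(int)); print(im[280,260:345].mean(1).astype(int)); print(read_state()["force"])
E
```

```text
probe [ 433.00817426 -375.79414605   93.91383526]
square_hook [ 443.80744977 -363.68030076   93.89381101]
square_hook 0.57 305 337 [(272, array([306, 337])), (276, array([306, 337])), (280, array([305, 336])), (284, array([306, 336])), (288, array([306, 337])), (292, array([306, 337]))]
[182 179 179 180 180 180 180 180 180 180 180 180 180 179 179 180 180 180
 180 180 180 180 180 179 174 156 130 112 104 103 103 103 103 103 104 103
 104 105 104 104 103 103 103 102 101 113 135 156 166 168 169 169 170 169
 168 168 167 166 166 166 168 168 170 172 172 173 173 172 171 171 171 172
 171 172 172 170 169 176 199 215 219 221 221 221 221]
[203 202 202 202 202 202 203 202 201 201 201 201 201 201 201 202 202 202
 202 202 202 203 203 204 202 191 159 121 101  98  98  99  99  99  99  99
  99  99  99  98  98  98  98  99 104 122 153 174 179 176 173 173 173 172
 171 170 169 169 169 170 170 172 174 178 180 180 178 175 174 174 174 174
 175 175 174 174 173 180 199 214 218 219 219 220 219]
[1.32179615 5.10221638 6.6869939 ]
```

play_rows:
  series:
    - [1, 0, -0.7, 0, 0]
    - [1, 0, 0, 0, 0]
    - [0.5, 0, 0, 0, 0]
    - [0.5, 0, 0, 0, 0]
    - [0.5, 0, 0, 0, 0]
    - [0.5, 0, 0, 0, 0]

```text
time: 14.5
tcp_pos: [438.8, -364.4, 130.9]
tool_rot: [-180.0, -0.0, 159.7]
force: [-0.7, 0.6, -0.5]
opening: 0.5
grasp_force: 0.0
```

play_rows:
  series:
    - [0.5, 0, 0, -8, 0]
    - [0.5, 0, 0, -15, 0]
    - [0.5, 0, 0, -30, 0]
    - [0.5, 0, 0, -40, 0]
    - [0.5, 0, 0, -40, 0]
    - [0.5, 0, 0, -40, 0]
    - [0.5, 0, 0, -20, 0]
    - [0.5, 0, 0, 0, 0]

```text
time: 15.3
tcp_pos: [440.6, -366.0, 329.4]
tool_rot: [-179.8, 0.5, 159.7]
force: [0.4, -1.3, 0.7]
opening: 0.496
grasp_force: 0.0
```

```bash
python3 - <<'E'
from h import *
find("wrist",["probe","square_hook","square_grip","index_mark","lid_pointer","lid_bar"],"w10.png")
find("top",["probe","square_hook","square_grip","index_mark","lid_pointer","lid_bar"],"t10.png")
s=read_state();print(s["joint_pos"]);delta([440,-363,320],69.7)
E
```

```text
wrist probe 0.64 [ 435.4 -376.1   91.6]
wrist probe 0.32 [ 440.4 -359.4  126.9]
wrist square_hook 0.85 [ 444.1 -363.    91.7]
wrist square_grip 0.85 [ 437.1 -358.6  125.9]
wrist index_mark 0.6 [ 417.4 -430.5  161.9]
wrist lid_bar 0.63 [ 566.2 -387.5  241.6]
wrist lid_bar 0.54 [ 439.8 -360.3  125.8]
top probe 0.55 [ 440.5 -373.4   99.8]
top square_hook 0.61 [ 443.5 -361.6   96.2]
top square_grip 0.63 [ 444.4 -364.1  127.4]
top index_mark 0.55 [ 416.2 -432.9  163.7]
top lid_pointer 0.85 [ 508.1 -462.6  172.2]
top lid_pointer 0.47 [ 4.532e+02 -3.335e+02  3.000e-01]
top lid_bar 0.93 [ 570.2 -382.5  236.9]
[-4.61685231e+01  8.62293416e+00 -1.63845473e+00  7.97522367e+01
  7.68085637e-04 -2.58396648e+01]
t 16.0 tcp [ 439.1 -364.3  324.2] rot [ 1.7999e+02 -1.0000e-02  1.5967e+02] delta [-0.4  1.5  4.2] turn 15.0 open 0.5010872260216476
```

play_rows:
  series:
    - [0.5, 0, 0, 0, 1.4]
    - [0.5, 0, 0, 0, 1.4]
    - [0.5, 0, 0, 0, 1.4]
    - [0.5, 0, 0, 0, 1.4]
    - [0.5, 0, 0, 0, 1.4]
    - [0.5, 0, 0, 0, 1.4]
    - [0.5, 0, 0, 0, 1.4]
    - [0.5, 0, 0, 0, 1.4]

```text
time: 16.8
tcp_pos: [439.1, -364.3, 324.4]
tool_rot: [180.0, 0.0, 92.1]
force: [0.2, 0.7, -0.1]
opening: 0.501
grasp_force: 0.0
```

play_rows:
  series:
    - [0.5, 0, 0, 0, 1.4]
    - [0.5, 0, 0, 0, 1.4]
    - [0.5, 0, 0, 0, 1]
    - [0.5, 0, 0, 0, 0]
    - [0.5, 0, 0, 0, 0]

```text
time: 17.3
tcp_pos: [439.2, -364.3, 324.4]
tool_rot: [180.0, 0.0, 69.8]
force: [-0.2, -0.1, -0.1]
opening: 0.5
grasp_force: 0.0
```

```bash
python3 - <<'E'
from h import *
delta([570.4,-381.7,310],69.7)
E
```

```text
t 17.3 tcp [ 439.2 -364.3  324.4] rot [179.99   0.    69.8 ] delta [ 29.  129.2  14.4] turn 0.02 open 0.49956479509802615
```

play_rows:
  series:
    - [0.5, 8, 35, 0, 0]
    - [0.5, 8, 35, 0, 0]
    - [0.5, 8, 35, 7, 0]
    - [0.5, 5, 24, 7, 0]
    - [0.5, 0, 0, 0, 0]
    - [0.5, 0, 0, 0, 0]

```text
time: 17.9
tcp_pos: [570.2, -381.6, 309.5]
tool_rot: [-179.9, -0.0, 69.8]
force: [-0.6, 0.0, -0.3]
opening: 0.499
grasp_force: 0.0
```

```bash
python3 - <<'E'
from h import *
for i in range(2): find("wrist",["lid_bar","lid_pointer","index_mark","chamber_hinge"],f"w1{i+1}.png")
for d in nets.outline_of("wrist","lid")[:1]: 
    ys,xs=np.nonzero(d["region"]);print("lid",d["p"],xs.min(),xs.max(),ys.min(),ys.max())
delta([570.4,-381.7,239],69.7)
E
```

```text
wrist lid_bar 0.94 [ 568.7 -390.   238. ]
wrist lid_pointer 0.64 [ 443.4 -359.8   94.7]
wrist lid_pointer 0.61 [ 506.5 -459.5  171.8]
wrist index_mark 0.56 [ 416.3 -430.6  161.3]
wrist chamber_hinge 0.95 [ 497.7 -358.5  107. ]
wrist chamber_hinge 0.58 [ 446.4 -337.8    1.6]
wrist lid_bar 0.94 [ 566.1 -387.1  238. ]
wrist lid_pointer 0.65 [ 505.4 -460.6  173.1]
wrist index_mark 0.84 [ 419.1 -433.7  159.4]
wrist chamber_hinge 0.93 [ 500.3 -356.4  100.1]
lid 0.7 237 344 109 351
t 18.45 tcp [ 570.  -381.9  310.6] rot [1.7998e+02 1.0000e-02 6.9660e+01] delta [ 0.4  0.3 71.6] turn -0.01 open 0.49919253107748396
```

play_rows:
  series:
    - [0.5, -3, 0, 20, 0]
    - [0.5, 0, 0, 20, 0]
    - [0.5, 0, 0, 20, 0]
    - [0.5, 0, 0, 11, 0]
    - [0.5, 0, 0, 0, 0]
    - [0.5, 0, 0, 0, 0]

```text
time: 19.05
tcp_pos: [569.3, -384.8, 239.8]
tool_rot: [180.0, 0.0, 69.7]
force: [-0.2, -0.2, 1.1]
opening: 0.499
grasp_force: 0.0
```

play_rows:
  series:
    - [0.7, 0, 0, 0, 0]
    - [0.8, 0, 0, 0, 0]
    - [1, 0, 0, 0, 0]
    - [1, 0, 0, 0, 0]
    - [1, 0, 0, 0, 0]
    - [1, 0, 0, 0, 0]

```text
time: 19.65
tcp_pos: [567.2, -384.2, 240.8]
tool_rot: [-179.8, 0.1, 69.6]
force: [-5.3, 2.4, 4.5]
opening: 0.087
grasp_force: 58.5
```

```bash
python3 - <<'E'
from h import *
s=read_state(); C=np.array([451.5,-337.5]);y=np.radians(-20.3);X=np.array([np.cos(y),np.sin(y)]);H=C+55*X
d=s["tcp_pos"][:2]-H; print("bar rel hinge x",X@d,"z",s["tcp_pos"][2]-100,"r",np.hypot(X@d,s["tcp_pos"][2]-100),"th",np.arctan2(s["tcp_pos"][2]-100,-X@d)-.1283)
delta(s["tcp_pos"],69.7)
# path in tool y / z from th=1.92 to .678
th=np.append(np.linspace(1.92,.678,25),0); f=th+.1283; px=-156*np.cos(f);pz=156*np.sin(f)
print(np.c_[th[1:],np.diff(px),-np.diff(pz)].round(2))
E
```

```text
bar rel hinge x 69.6895153938314 z 140.78598855893955 r 157.0901751553703 th 1.9021385145436327
t 19.65 tcp [ 567.2 -384.2  240.8] rot [-1.798e+02  6.000e-02  6.965e+01] delta [ 0.  0. -0.] turn -0.01 open 0.08662267500439871
[[  1.87  -7.26  -3.52]
 [  1.82  -7.44  -3.14]
 [  1.76  -7.59  -2.75]
 [  1.71  -7.72  -2.36]
 [  1.66  -7.83  -1.96]
 [  1.61  -7.92  -1.55]
 [  1.56  -7.99  -1.14]
 [  1.51  -8.04  -0.72]
 [  1.45  -8.07  -0.3 ]
 [  1.4   -8.07   0.11]
 [  1.35  -8.05   0.53]
 [  1.3   -8.02   0.95]
 [  1.25  -7.96   1.36]
 [  1.2   -7.88   1.77]
 [  1.14  -7.77   2.18]
 [  1.09  -7.65   2.57]
 [  1.04  -7.51   2.97]
 [  0.99  -7.34   3.35]
 [  0.94  -7.16   3.73]
 [  0.88  -6.96   4.09]
 [  0.83  -6.74   4.45]
 [  0.78  -6.5    4.79]
 [  0.73  -6.24   5.12]
 [  0.68  -5.97   5.43]
 [  0.   -46.74  92.63]]
```

play_rows:
  series:
    - [1, 0, -7.3, -3.5, 0]
    - [1, 0, -7.4, -3.1, 0]
    - [1, 0, -7.6, -2.8, 0]
    - [1, 0, -7.7, -2.4, 0]
    - [1, 0, -7.8, -2.0, 0]
    - [1, 0, -7.9, -1.5, 0]
    - [1, 0, -8, -1.1, 0]
    - [1, 0, -8, -0.7, 0]

```text
time: 20.45
tcp_pos: [512.1, -363.8, 259.1]
tool_rot: [179.7, 0.1, 69.7]
force: [3.3, -0.0, 9.5]
opening: 0.092
grasp_force: 59.1
```

```bash
cat >> h.py <<'E'
def lid():
    s=read_state(); C=np.array([451.5,-337.5]);y=np.radians(-20.3);X=np.array([np.cos(y),np.sin(y)]);H=C+55*X
    d=s["tcp_pos"][:2]-H; z=s["tcp_pos"][2]-100
    print("t",s["time"],"x",X@d,"z",z,"r",np.hypot(X@d,z),"th",np.arctan2(z,-X@d)-.1283,"F",np.round(s["force"],1),s["opening"],s["grasp_force"])
E
python3 -c "
from h import *
lid()"
```

```text
t 20.45 x 10.992881288879833 z 159.1115117114013 r 159.49080411772584 th 1.5114758762615037 F [ 3.3 -0.   9.5] 0.0916062020891361 59.08451199531555
```

play_rows:
  series:
    - [1, 0, -8, -1.3, 0]
    - [1, 0, -8, 0.1, 0]
    - [1, 0, -8, 0.5, 0]
    - [1, 0, -8, 1, 0]
    - [1, 0, -8, 1.4, 0]
    - [1, 0, -7.9, 1.8, 0]
    - [1, 0, -7.8, 2.2, 0]
    - [1, 0, -7.6, 2.6, 0]

```text
time: 21.25
tcp_pos: [450.7, -341.0, 248.9]
tool_rot: [-180.0, 0.0, 69.7]
force: [0.1, 0.1, 7.3]
opening: 0.091
grasp_force: 63.7
```

```bash
python3 -c "
from h import *
lid()"
```

```text
t 21.25 x -54.52167742512344 z 148.86297921595408 r 158.53327691780925 th 1.0914152485247246 F [0.1 0.1 7.3] 0.091314574927287 63.67104649543762
```

play_rows:
  series:
    - [1, 0, -7.5, 3, 0]
    - [1, 0, -7.3, 3.3, 0]
    - [1, 0, -7.2, 3.7, 0]
    - [1, 0, -7, 4.1, 0]
    - [1, 0, -6.7, 4.4, 0]
    - [1, 0, -3.2, 2.5, 0]
    - [1, 0, 0, 0, 0]
    - [1, 0, 0, 0, 0]

```text
time: 22.05
tcp_pos: [414.0, -327.4, 227.0]
tool_rot: [-179.9, 0.0, 69.6]
force: [-2.3, -0.4, 6.2]
opening: 0.089
grasp_force: 65.5
```

```bash
python3 - <<'E'
from h import *
lid()
for c in ("wrist","top","wrist","top"): find(c,["lid_pointer","index_mark","lid_bar"],"f1.png")
find("wrist",["square_hook","probe"],"f2.png")
E
```

```text
t 22.05 x -93.70895159312377 z 126.95865584184594 r 157.79691981103653 th 0.8066509062907717 F [-2.3 -0.4  6.2] 0.08921439404466701 65.52085161209106
wrist lid_bar 0.95 [ 412.1 -333.9  227.4]
top lid_pointer 0.68 [ 428.  -432.4  173.2]
top index_mark 0.6 [ 416.8 -429.   162.7]
wrist lid_bar 0.61 [ 414.6 -330.6  227.3]
top lid_pointer 0.94 [ 428.  -431.3  170.8]
top index_mark 0.53 [ 416.  -430.6  165.5]
top lid_bar 0.76 [ 421.3 -328.4  227.5]
top lid_bar 0.75 [414.6 477.   -1.4]
wrist square_hook 0.39 [ 6.141e+02 -2.237e+02 -3.000e-01]
```

play_rows:
  series:
    - [1, 0, -4.5, 3.4, 0]
    - [1, 0, -4.2, 3.4, 0]
    - [1, 0, -4.1, 3.6, 0]
    - [1, 0, -3.9, 3.7, 0]
    - [1, 0, 0, 0, 0]
    - [1, 0, 0, 0, 0]

```text
time: 23.6
tcp_pos: [398.5, -321.6, 212.6]
tool_rot: [-179.9, 0.0, 69.6]
force: [-3.6, -1.5, 5.5]
opening: 0.089
grasp_force: 66.4
```

```bash
python3 - <<'E'
from h import *
lid()
y=np.radians(-20.3);X=np.array([np.cos(y),np.sin(y)]);H=np.array([451.5,-337.5])+55*X
def A(p): return np.arctan2(p[2]-100,-X@(p[:2]-H))
for c in ("top","scene","wrist"):
  for n in ("lid_pointer","index_mark"):
    L=[]
    for k in range(5):
        optics.snapshot(c); m=optics.camera_model(c)
        d=nets.tip_of(c,n)
        for q in d[:2]:
            p=c2w(c,q["xyz"],m)
            if abs(p[0]-418)<40 and abs(p[1]+431)<25 and p[2]>130: L.append(p)
    if L: print(c,n,len(L),np.mean(L,0).round(1),np.std(L,0).round(1),"ang",A(np.mean(L,0)))
save("top","g.png")
E
```

```text
t 23.6 x -110.22399235794943 z 112.56304418927417 r 157.54290656351932 th 0.6675968258361924 F [-3.6 -1.5  5.5] 0.08936924402499084 66.40119194984436
top lid_pointer 6 [ 419.2 -427.8  164.8] [1.6 1.  0.9] ang 0.8762901867413591
top index_mark 4 [ 420.1 -429.9  162.2] [0.9 1.7 1.3] ang 0.8711839543124825
scene lid_pointer 5 [ 418.6 -426.7  161.8] [1.5 1.5 1.7] ang 0.8451606516517238
```

```bash
python3 -c "
from h import *
lid(); print(finish_job())"
```

```text
t 26.65 x -110.13260557333942 z 112.63978432774036 r 157.53384342347715 th 0.6683521294227135 F [-3.2 -1.2  6.2] 0.09058273390435058 66.4123284816742
the job is handed in; nothing more can be done
None
```

I handed the job in at 26.7 s, but `finish_job()` returned no verdict: the square hanger is hooked on, slid to the probe's clamp and let go, and the gripper holds the lid still at about 0.67 rad, with the pointer measuring about 3 mm from the index (limit 7 mm).

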